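# Index the ratchet table to its notch and bolt it

## Task

Pump the ball-ended lever of the indexing table, full stroke by full stroke, until the notch in the table's rim stands in front of the locking bolt, then slide the bolt fully home into the notch and leave the lever swung back to its home stop, the one nearer the robot. Turn the table by its lever only, without touching the table or the cone on it, do not overshoot (it cannot turn back), and leave the things lying around where they are.

Things in the scene. Friction and masses are not known exactly. Their poses are not given: they have to be found in the camera images.
- index_base: Grey round base of the indexing fixture, 210 mm across, 12 mm high, fixed. Origin on the table's vertical axis at the bench surface, z up; its -x points to the lever side, to the robot's right. At +x, 104 mm from the axis, a column (40 mm wide) carries an overarm (30 mm wide, underside 174 mm above the bench) forward over the table to the lamp head.
- lamp_head (a point): Centre of the underside of the round lamp head (76 mm across, 31 mm high) at the end of the fixed overarm: 117 mm from the axis on the base's -x, 164 mm above the bench. Its edge is over the lever's ball, 84 mm above its centre, so a gripper cannot come straight down on the ball: come from the lever side, tool tilted 30 to 45 degrees, leaning back along the base's -x.
- index_table (a joint): Table angle about the vertical axis, rad, counter-clockwise from above positive; 0: notch faces the bolt. Begins at -1.85 to -1.0. Ratchet of 15 teeth (0.419 rad each), a pawl stops it turning back; stiff (0.35 N m), stays where left. Every full lever stroke ends with the table at a whole multiple of 0.419; the first may move it 0.1 to 0.52 rad, later ones one tooth.
- work_plate: Turning part of the table, not to be touched by the robot: steel ratchet wheel 158 mm across (22 to 36 mm above the bench), on it an aluminium plate 136 mm across (36 to 52 mm) with one notch in its rim, and fixed on that a white turned cone, 105 mm across at its foot, top 148 mm above the bench. Origin on the axis at the bench surface.
- notch (a point): Mouth of the only notch in the aluminium plate's rim, at the plate's top, 66 mm from the axis, 52 mm above the bench. The notch is 14 mm wide, open outward and upward, and turns with the table.
- index_lever (a joint): Ratchet lever's angle about the table's axis, rad: 0 at its home stop (ball nearest the robot), 0.524 at the other stop (ball farther from the robot, counter-clockwise from above). Begins at 0.08 to 0.42, stays where left. 0 to 0.524 drives the table (about 3 N at the ball); back to 0 the pawl clicks over the next tooth and the table stays. Go fully to both stops.
- lever_ball (a point): Centre of the black ball, 30 mm across, on the lever's end: 155 mm from the axis, 80 mm above the bench, at the direction 165 degrees + lever angle, counter-clockwise from the base's +x. It sweeps 80 mm between the stops. The 10 mm rod under it leans outward from the table, 35 degrees from vertical.
- lock_bolt (a joint): Travel of the locking bolt, m: 0 drawn back, 0.022 fully home in the notch. Slides straight towards the table's axis, stiff (1.5 N), stays where left. Begins at 0 to 0.003. Unless the notch faces it, the plate's rim stops it at about 0.006.
- bolt_knob (a point): Middle of the bolt's black upright knob, 20 mm across, 32 mm tall (60 to 92 mm above the bench), 137 mm from the axis when drawn back and 115 mm when home, on the fixture's side towards the robot, at 110 degrees counter-clockwise from the base's +x. Nothing is above it: grip it from above, fingers to either side of the line of travel.
- bolt_tip (a point): Tip of the flat steel bolt (10 mm wide, tapered to 5 mm), 44 mm above the bench, 74 mm from the axis when drawn back.
- paste_tin: Bystander: round tin 65 mm across, 28 mm high. Origin under its centre.
- felt_bob: Bystander: conical felt bob 48 mm across, 46 mm high, standing. Origin under its centre.
- compound_bar: Bystander: white bar in a paper sleeve, 35 x 88 x 33 mm, lying in front of the bolt. Origin under its centre.
- spare_cone: Bystander: loose white turned cone 105 mm across at the foot, 96 mm high, standing to the right. Origin under its centre.

How it is judged:
By the outcome, as a careful person would: the job done as asked, in the order asked, and still so for the second after the job is handed in, with the robot touching nothing.
It also fails if it takes over 58 s, if anything falls off the work surface, if the arm or the gripper's body presses on something with over 40 N, if the wrist force passes 120 N, or if a joint passes its speed limit or range.

## Robot

A 6-joint arm with a two-finger parallel gripper is mounted at the origin on a cart in front of the work surface, level with it; the furniture and walls round the work are solid. World frame = base frame: x ahead of the robot, y to its left, z up, the work surface at z = 0. Lengths are in m, angles in rad, forces in N, time in s.
With the tool pointing down it reaches from about 0.35 to 0.775 m from the base axis. Payload 7.3 kg.
Tool frame: the origin (TCP) lies at the very end of the fingers, on their centre line; the grasp point (between the pads) lies 19 mm behind it (robot.hold_point_z is the distance from the TCP to the grasp point, in m); z points along the fingers, y is the direction in which the jaws open and shut (so a half turn about z gives the same grasp; the last joint's range is limited). The gripper opens to 92 mm and grips with 3 to 60 N. Pads are 19 mm wide; open, the fingers measure 130 mm over their backs; the gripper's body (75 mm by 190 mm) begins 47 mm behind the grasp point.
Start: joints at [1.084, 0.342, 1.524, -0, 1.275, -0.146], TCP at [0.175, 0.495, 0.227] pointing down, gripper open.
Joint ranges: [-2.53, 2.53], [-0.77, 2.02], [0.04, 2.7], [-1, 4.14], [0.28, 2.66], [-3.11, 3.11]. Speed limits (rad/s): [2.57, 2.57, 3.14, 3.14, 3.14, 3.14].

## Interface

Orientations are given as [roll, pitch, yaw] about the fixed x, y, z axes, in that order (R = Rz(yaw) Ry(pitch) Rx(roll)).
In Python, from cell import monitor, viewer, robot gives the robot as it stands.
- The arm moves only by the tool move_arm, never from a script. Its argument "deltas" is a list of rows, each an object of numbers: "x", "y", "z": the shift along the tool's x, y, z in m; "wx", "wy", "wz": the turn, a rotation vector about the tool's x, y, z in degrees; "hand": the opening, from 0 (shut) to 1 (fully open). In form: [{"x": .., "y": .., "z": .., "wx": .., "wy": .., "wz": .., "hand": ..}, ...]. A call has 1 to 8 rows; each row is the pose to reach, as a shift and turn from the pose commanded when the call began, along the tool's axes at that moment; what a row does not reach only later rows make up. A row lasts 1/8 s, in which the tool goes at most 62.5 mm and 10.7 degrees, less where a joint would pass 70% of its speed; a pose out of reach is approached as far as the arm can. A call with a gripper value outside its range is refused whole. The fingers move at their own pace and stop on an object; "grip_force" is the grip in N (left out, the last holds). Time passes only in rows, so rows that repeat a pose let the fingers close. It gives the time, the measured TCP pose, the force and the opening at its end, in the units of the state.
- monitor.observe(): the state, without advancing time (a new reading comes with each control period).
- viewer.read_camera(name): name is "scene" or "side" or "wrist"; returns the picture (400x640x3 uint8, red, green, blue); there is no depth.
- viewer.camera_params(name): a dict with "camera_matrix" (3x3 intrinsics, pixels), "R" (3x3) and "t" (3): a world point X has camera coordinates R X + t. Camera axes: x right, y down, z forward; pixel columns grow to the right and rows downward; lengths in m; the calibration is good to about 2 mm. The wrist camera is an equidistant fisheye: a pixel r from the principal point sees the ray r / f radians off the axis. A picture is of the moment at which its call begins: read the wrist's pose just before it. camera_params takes no time and is no camera call; for the wrist camera it gives the pose at the moment of the call.
- robot.hand_in(): hands the job in, once; it reports no verdict.
The state is a dict: "time": time; "qpos": joint angles; "qvel": joint speeds; "joint_efforts": joint torques, N m; "tool_pos": TCP position; "tool_rot": TCP orientation; "contact_force": force on the tool from outside, world axes, zero at the start; "torque": the same for the moment, N m; "opening": finger opening in m.
Only numpy, scipy, OpenCV 4.12 (cv2) and the standard library are available. Lean on these libraries where they do the work, as an engineer would, in place of code of your own. Each camera call takes 0.05 s, during which the arm holds its last target. There are 200 camera calls.

## Working session

There is one attempt and no reset: what is moved stays moved. The work goes in short steps, Python scripts to look and compute and a tool call to move; the robot and the scene stay as the last step left them, time stands still between calls to the robot, and variables do not carry over. Pictures are saved under pics/ and viewed, about 8 in all and at most 12, crops included, and the job is handed in when it is done.

Besides the shell and the picture viewer there is one more tool, called by a JSON object that holds its "method" and its "body", one argument or row to a line. move_arm: Moves the arm, as the interface text tells. Its arguments: {"type":"object","properties":{"deltas":{"type":"array","items":{"type":"object","properties":{"x":{"type":"number"},"y":{"type":"number"},"z":{"type":"number"},"wx":{"type":"number"},"wy":{"type":"number"},"wz":{"type":"number"},"hand":{"type":"number"}}}},"grip_force":{"type":"number"}},"required":["deltas"]}

```bash
ls; mkdir -p pics; python3 - <<'E'
from cell import monitor, viewer, robot
import cv2,numpy as np
a=viewer.read_camera("scene");b=viewer.read_camera("side")
cv2.imwrite("pics/a.png",a[...,::-1]);cv2.imwrite("pics/b.png",b[...,::-1])
for n in("scene","side","wrist"):
    p=viewer.camera_params(n);print(n,{k:np.round(v,3).tolist() for k,v in p.items()})
print(monitor.observe())
E
```

```text
pics
scene {'camera_matrix': [[382.406, 0.0, 321.685], [0.0, 382.406, 200.814], [0.0, 0.0, 1.0]], 'R': [[0.841, -0.541, 0.013], [-0.324, -0.521, -0.79], [0.434, 0.66, -0.614]], 't': [-0.305, 0.327, 0.575]}
side {'camera_matrix': [[481.716, 0.0, 317.651], [0.0, 481.716, 194.316], [0.0, 0.0, 1.0]], 'R': [[-0.917, -0.398, 0.011], [-0.248, 0.549, -0.798], [0.312, -0.735, -0.603]], 't': [0.529, 0.101, 1.176]}
wrist {'camera_matrix': [[309.707, 0.0, 319.524], [0.0, 309.707, 204.628], [0.0, 0.0, 1.0]], 'R': [[0.334, 0.942, -0.001], [0.904, -0.32, 0.283], [0.267, -0.095, -0.959]], 't': [-0.525, -0.034, 0.39]}
{'time': 0.1, 'qpos': array([ 1.08396858e+00,  3.42664285e-01,  1.52490883e+00, -6.49506073e-06,
        1.27540506e+00, -1.45995316e-01]), 'qvel': array([-0.00047899, -0.00300027, -0.00262532,  0.00011705, -0.00040121,
       -0.00070244]), 'joint_efforts': array([ 2.01445509e-03, -4.32003772e+01, -2.44695479e+01,  7.17816199e-02,
        5.27645065e-02, -6.26676047e-05]), 'tool_pos': array([0.17530133, 0.49448685, 0.22611305]), 'tool_rot': array([-3.14022097e+00, -1.95416237e-04,  2.80076198e+00]), 'contact_force': array([-0.16161839,  0.56753478,  0.0119816 ]), 'torque': array([ 0.02101333, -0.0166098 , -0.00611186]), 'opening': 0.09208627813936798}
```

View pics/a.png

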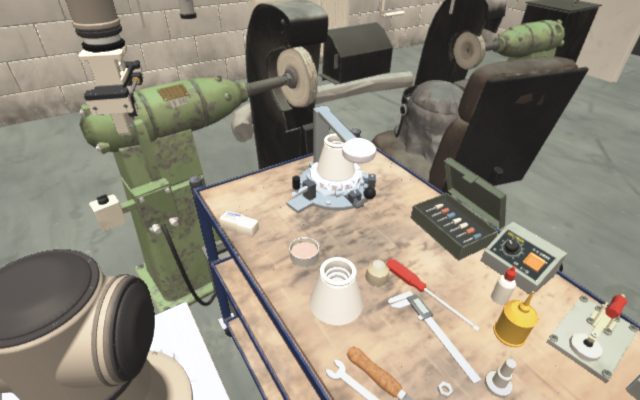

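View pics/b.png

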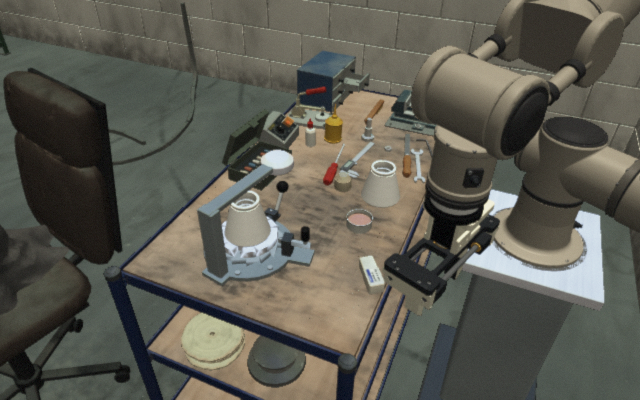

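Scene: fixture at about (335,180), lamp at (358,150), knob at (297,183). Side: cone top (246,198), ball (283,187), knob (305,233), lamp (278,160). I'll cast these pixels as rays.

```bash
cat > h.py <<'E'
import numpy as np,cv2
from cell import monitor,viewer,robot
from scipy.spatial.transform import Rotation as Ro
def ray(n,u,v,p=None):
    p=p or viewer.camera_params(n);K,R,t=(np.array(p[k]) for k in("camera_matrix","R","t"))
    d=np.array([(u-K[0,2])/K[0,0],(v-K[1,2])/K[1,1],1])
    if n=="wrist":
        r=np.hypot(d[0],d[1]);d=np.array([d[0]/r*np.sin(r),d[1]/r*np.sin(r),np.cos(r)])
    return -R.T@t,R.T@d
def plane(n,u,v,z,p=None):
    c,d=ray(n,u,v,p);return c+d*(z-c[2])/d[2]
def proj(n,X,p=None):
    p=p or viewer.camera_params(n);K,R,t=(np.array(p[k]) for k in("camera_matrix","R","t"))
    c=R@X+t
    if n=="wrist":
        th=np.arctan2(np.hypot(c[0],c[1]),c[2]);s=th/np.hypot(c[0],c[1]);return K[:2,2]+K[0,0]*s*c[:2]
    return (K@c)[:2]/c[2]
E
python3 - <<'E'
from h import *
for nm,z,s,d in(("conetop",.148,(337,143),(246,198)),("ball",.08,(371,182),(283,187)),("knobtop",.092,(296,178),(305,229)),("lamp top",.195,(359,149),(277,160))):
    print(nm,plane("scene",*s,z).round(3),plane("side",*d,z).round(3))
a=cv2.imread("pics/a.png")[110:220,270:400];b=cv2.imread("pics/b.png")[140:290,180:330]
cv2.imwrite("pics/c.png",np.hstack([cv2.resize(a,(520,440),interpolation=2)[:, :400],cv2.resize(b,(440,440),interpolation=2)[:,:400]]))
E
```

```text
conetop [0.601 0.304 0.148] [0.608 0.321 0.148]
ball [0.634 0.201 0.08 ] [0.598 0.17  0.08 ]
knobtop [0.478 0.296 0.092] [0.477 0.302 0.092]
lamp top [0.578 0.189 0.195] [0.582 0.223 0.195]
```

View pics/c.png

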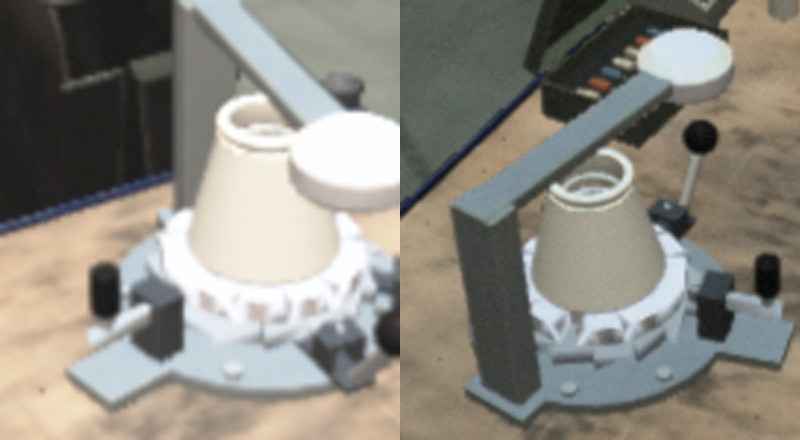

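```bash
python3 - <<'E'
from h import *
for nm,z,s,d in(("conetop",.148,(335.7,140.5),(246.1,199)),("ball",.08,(370,187),(282.3,186.7)),("knobtop",.092,(296,177),(305.5,228)),("lamp top",.195,(357.5,147.5),(277.5,161)),("spare foot",0,(336,305),(381,192)),("tin",.028,(304,247),(359,216)),("bar",.03,(238,222),(371,272)),("bob",.02,(377,273),(343,184))):
    print(nm,plane("scene",*s,z).round(3),plane("side",*d,z).round(3))
s=monitor.observe();R=Ro.from_euler("xyz",s["tool_rot"]).as_matrix()
p=viewer.camera_params("wrist");c=-p["R"].T@p["t"]
print("cam in tool",R.T@(c-s["tool_pos"]),"axis",R.T@p["R"][2],"\ntool",R.round(2))
E
```

```text
conetop [0.606 0.316 0.148] [0.606 0.324 0.148]
ball [0.619 0.186 0.08 ] [0.6   0.169 0.08 ]
knobtop [0.481 0.3   0.092] [0.477 0.299 0.092]
lamp top [0.579 0.196 0.195] [0.579 0.226 0.195]
spare foot [ 0.393 -0.005  0.   ] [ 0.396 -0.016  0.   ]
tin [0.407 0.14  0.028] [0.407 0.138 0.028]
bar [0.318 0.29  0.03 ] [0.319 0.307 0.03 ]
bob [0.499 0.004 0.02 ] [0.495 0.018 0.02 ]
cam in tool [ 0.07733025  0.00016568 -0.15686558] axis [-2.83682640e-01  6.55819539e-04  9.58918000e-01] 
tool [[-0.94  0.33 -0.  ]
 [ 0.33  0.94 -0.  ]
 [ 0.   -0.   -1.  ]]
```

{"method": "move_arm", "body": {
  "deltas": [
    {"x": -0.06,"y": 0,"z": -0.04},
    {"x": -0.12,"y": 0.005,"z": -0.08},
    {"x": -0.18,"y": 0.01,"z": -0.113},
    {"x": -0.24,"y": 0.01,"z": -0.113},
    {"x": -0.255,"y": 0.01,"z": -0.113},
    {"x": -0.255,"y": 0.01,"z": -0.113}
  ]
}}

```text
schema error: expected keys x, y, z, wx, wy, wz, hand
```

```bash
python3 - <<'E'
from h import *
np.save("wp.npy",{k:np.array(v) for k,v in viewer.camera_params("wrist").items()},allow_pickle=True)
cv2.imwrite("pics/d.png",viewer.read_camera("wrist")[...,::-1]);s=monitor.observe();print(s["tool_pos"],s["tool_rot"])
print(proj("wrist",np.array([.606,.32,.148])),proj("wrist",np.array([.479,.3,.092])))
E
```

```text
[0.17531759 0.49458437 0.22621836] [-3.14052221e+00 -1.75937611e-04  2.80078520e+00]
[307.12985788 475.11456962] [266.87768719 415.40872593]
```

View pics/d.png

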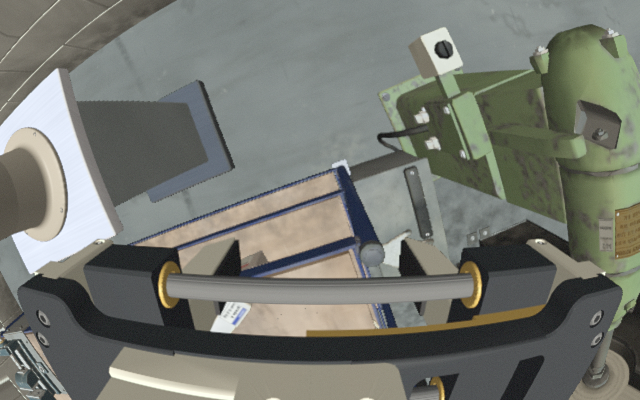

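The wrist camera sees only the tool's +x side (gripper covers rows 240 and up). I'll go above the fixture.

{"method": "move_arm", "body": {
  "deltas": [
    {"x": -0.05,"y": 0,"z": -0.06,"wx": 0,"wy": 0,"wz": 0,"hand": 1},
    {"x": -0.1,"y": 0.005,"z": -0.085,"wx": 0,"wy": 0,"wz": 0,"hand": 1},
    {"x": -0.16,"y": 0.01,"z": -0.085,"wx": 0,"wy": 0,"wz": 0,"hand": 1},
    {"x": -0.22,"y": 0.015,"z": -0.085,"wx": 0,"wy": 0,"wz": 0,"hand": 1},
    {"x": -0.28,"y": 0.015,"z": -0.085,"wx": 0,"wy": 0,"wz": 0,"hand": 1},
    {"x": -0.34,"y": 0.015,"z": -0.085,"wx": 0,"wy": 0,"wz": 0,"hand": 1},
    {"x": -0.4,"y": 0.015,"z": -0.085,"wx": 0,"wy": 0,"wz": 0,"hand": 1},
    {"x": -0.42,"y": 0.015,"z": -0.085,"wx": 0,"wy": 0,"wz": 0,"hand": 1}
  ]
}}

```text
time: 1.15
tool_pos: [0.5793, 0.3662, 0.3099]
tool_rot: [-3.14, -0.001, 2.797]
contact_force: [-0.5, 0.1, 0.5]
opening: 0.0916
```

```bash
python3 - <<'E'
from h import *
np.save("wp.npy",{k:np.array(v) for k,v in viewer.camera_params("wrist").items()},allow_pickle=True)
cv2.imwrite("pics/e.png",viewer.read_camera("wrist")[...,::-1]);s=monitor.observe();print(s["tool_pos"],s["tool_rot"])
print(proj("wrist",np.array([.606,.32,.148])),proj("wrist",np.array([.479,.3,.092])))
E
```

```text
[0.58018943 0.36563564 0.30955292] [-3.13955796e+00 -4.58081446e-04  2.79644246e+00]
[288.33612378 224.62452664] [240.86148238 121.00187287]
```

View pics/e.png

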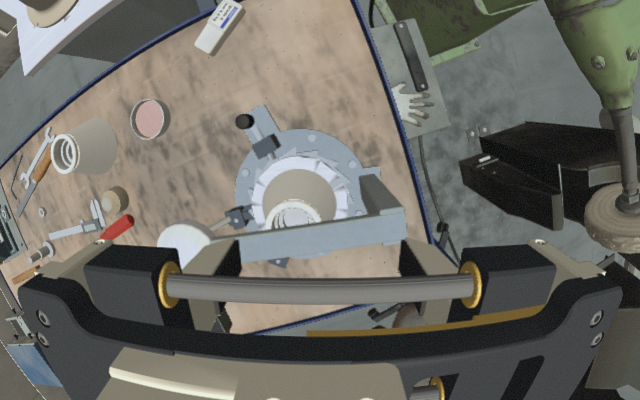

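Fixture seen from above: cone mouth (292,214), knob (244,121), column (380,190). Next a zoomed crop to find the notch.

```bash
python3 - <<'E'
import cv2
a=cv2.imread("pics/e.png")[95:255,170:370];cv2.imwrite("pics/f.png",cv2.resize(a,None,fx=3.75,fy=3.75,interpolation=2))
E
```

```text
(no output)
```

View pics/f.png

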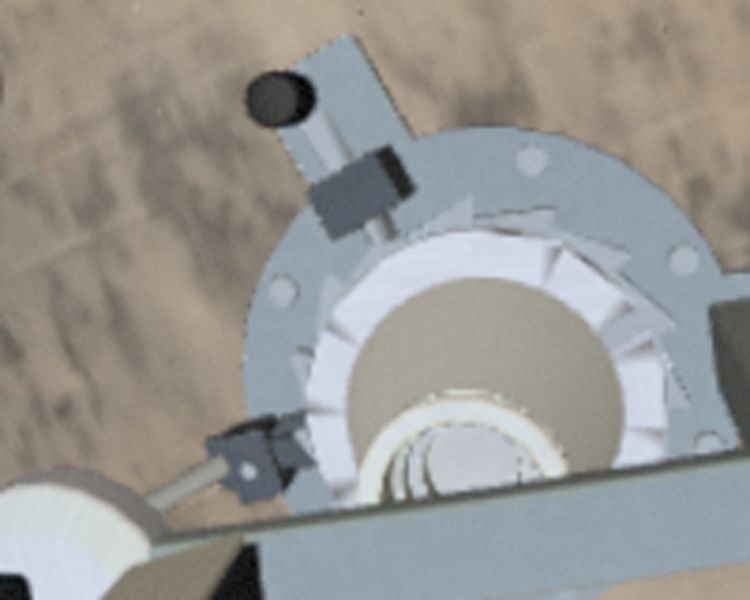

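```bash
python3 - <<'E'
from h import *
p=np.load("wp.npy",allow_pickle=True).item();im=cv2.imread("pics/e.png")
P=lambda u,v,z:plane("wrist",170+u/3.75,95+v/3.75,z,p)[:2]
print("knob",P(280,98,.092))
q=np.array([P(*x,.012) for x in((244,380),(250,300),(300,215),(520,127),(600,147),(690,215))])
A=np.c_[2*q,np.ones(len(q))];c=np.linalg.lstsq(A,(q**2).sum(1),rcond=None)[0];print("base fit",c[:2],np.sqrt(c[2]+c[0]**2+c[1]**2))
C=c[:2]
q=np.array([P(*x,.148) for x in((360,470),(400,415),(450,393),(510,405),(560,450))])
A=np.c_[2*q,np.ones(len(q))];c=np.linalg.lstsq(A,(q**2).sum(1),rcond=None)[0];print("cone top",c[:2],np.sqrt(c[2]+c[0]**2+c[1]**2))
print("block/column",P(715,310,.19))
# polar unwrap z=.052 : columns world angle 60..260, rows r .045-.085
an=np.deg2rad(np.arange(60,260,.25));r=np.linspace(.09,.045,110)
m=np.array([[proj("wrist",np.array([C[0]+rr*np.cos(a),C[1]+rr*np.sin(a),.052]),p) for a in an] for rr in r]).astype(np.float32)
o=cv2.remap(im,m[...,0],m[...,1],2);cv2.imwrite("pics/g.png",cv2.resize(o,None,fx=1,fy=3))
E
```

```text
knob [0.48001724 0.30489269]
base fit [0.61322168 0.32489188] 0.10478151656867347
cone top [0.61072216 0.3250035 ] 0.03176459070873481
block/column [0.57199719 0.40896815]
```

View pics/g.png

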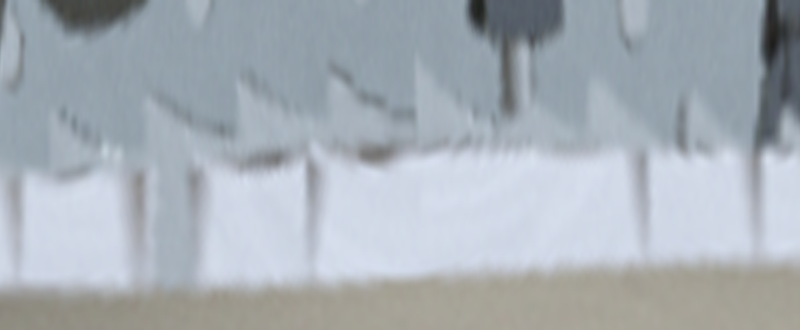

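Notch at column 170, i.e. world 102.5°; bolt at column 517, 189.2°. So the table is at about -1.51 rad, which means 4 full strokes (with the first being partial). Now plan the ball approach.

```bash
cat >> h.py <<'E'
C=np.array([.612,.325]);T0=np.deg2rad(79)
def ball(l): a=T0+np.deg2rad(165)+l;return np.r_[C+.155*np.array([np.cos(a),np.sin(a)]),.08]
def Rtilt(deg,yaw=T0):
    u=np.array([np.cos(yaw),np.sin(yaw),0]);t=np.deg2rad(deg);k=np.array([0,0,1.])
    z=np.sin(t)*u-np.cos(t)*k;x=np.cos(t)*u+np.sin(t)*k
    return np.c_[x,np.cross(z,x),z]
def delta(pos,R):
    s=monitor.observe();R0=Ro.from_euler("xyz",s["tool_rot"]).as_matrix()
    print("d",(R0.T@(pos-s["tool_pos"])).round(4),"w",np.rad2deg(Ro.from_matrix(R0.T@R).as_rotvec()).round(1),"t",round(s["time"],2),"F",s["contact_force"].round(1))
E
python3 - <<'E'
from h import *
print(ball(.377),ball(0),ball(.524))
R=Rtilt(40);print(R.round(2));delta(np.array([.57,.03,.30]),R)
print("standoff",ball(.377)-.1*R[:,2], monitor.observe()["qpos"].round(2))
E
```

```text
[0.60010992 0.17045672 0.08      ] [0.54405247 0.18568692 0.08      ] [0.62287429 0.17038192 0.08      ]
[[ 0.15  0.98  0.12]
 [ 0.75 -0.19  0.63]
 [ 0.64  0.   -0.77]]
d [-0.104  -0.3193  0.0102] w [-28.4  33.   77.6] t 1.2 F [-0.4 -3.3 -1.4]
standoff [0.58784496 0.10735894 0.15660444] [ 0.45  0.63  0.82 -0.    1.69 -0.77]
```

{"method": "move_arm", "body": {
  "deltas": [
    {"x": -0.02,"y": -0.06,"z": 0,"wx": 0,"wy": 0,"wz": 0,"hand": 0.7},
    {"x": -0.04,"y": -0.12,"z": 0,"wx": -3,"wy": 3.5,"wz": 8,"hand": 0.7},
    {"x": -0.06,"y": -0.18,"z": 0,"wx": -6,"wy": 7,"wz": 16,"hand": 0.7},
    {"x": -0.08,"y": -0.24,"z": 0.01,"wx": -9,"wy": 10.5,"wz": 25,"hand": 0.7},
    {"x": -0.1,"y": -0.3,"z": 0.01,"wx": -12.5,"wy": 14.5,"wz": 34,"hand": 0.7},
    {"x": -0.104,"y": -0.319,"z": 0.01,"wx": -16,"wy": 18.5,"wz": 43.5,"hand": 0.7},
    {"x": -0.104,"y": -0.319,"z": 0.01,"wx": -19.5,"wy": 22.5,"wz": 53,"hand": 0.7},
    {"x": -0.104,"y": -0.319,"z": 0.01,"wx": -23,"wy": 26.5,"wz": 62.5,"hand": 0.7}
  ]
}}

```text
time: 2.2
tool_pos: [0.5674, 0.0331, 0.3016]
tool_rot: [3.042, -0.574, 1.706]
contact_force: [0.4, -0.3, -0.2]
opening: 0.064
```

```bash
python3 - <<'E'
from h import *
R=Rtilt(40);delta(ball(.377)-.1*R[:,2],R);print(monitor.observe()["qpos"].round(2))
E
```

```text
d [-0.0192  0.0142  0.1624] w [-5.5  6.3 15.4] t 2.2 F [ 0.4 -0.3 -0.2]
[-0.38  0.42  1.34  0.55  1.59 -0.53]
```

{"method": "move_arm", "body": {
  "deltas": [
    {"x": 0,"y": 0,"z": 0.02,"wx": -3,"wy": 3,"wz": 8,"hand": 0.7},
    {"x": -0.01,"y": 0.01,"z": 0.06,"wx": -5.5,"wy": 6.3,"wz": 15.4,"hand": 0.7},
    {"x": -0.015,"y": 0.014,"z": 0.12,"wx": -5.5,"wy": 6.3,"wz": 15.4,"hand": 0.7},
    {"x": -0.019,"y": 0.014,"z": 0.162,"wx": -5.5,"wy": 6.3,"wz": 15.4,"hand": 0.7},
    {"x": -0.019,"y": 0.014,"z": 0.162,"wx": -5.5,"wy": 6.3,"wz": 15.4,"hand": 0.7}
  ]
}}

```text
time: 2.82
tool_pos: [0.5854, 0.1092, 0.1548]
tool_rot: [-3.137, -0.696, 1.385]
contact_force: [-0.3, 0.1, -0.1]
opening: 0.0646
```

```bash
python3 - <<'E'
from h import *
R=Rtilt(40);delta(ball(.377)-.1*R[:,2],R);print(monitor.observe()["qpos"].round(2));delta(ball(.377)+.019*R[:,2],R)
a=viewer.read_camera("side")[130:270,200:350];b=viewer.read_camera("scene")[100:240,300:420]
cv2.imwrite("pics/i.png",np.hstack([cv2.resize(a,None,fx=3,fy=3,interpolation=2),cv2.resize(b,None,fx=3,fy=3,interpolation=2)])[...,::-1])
E
```

```text
d [ 0.0001  0.0027 -0.0023] w [-0.5  0.1  0.3] t 2.83 F [-0.3  0.1 -0.1]
[-0.3   0.55  1.62  0.76  1.19 -0.49]
d [0.0004 0.0038 0.1167] w [-0.5  0.1  0.3] t 2.83 F [-0.3  0.1 -0.1]
```

View pics/i.png

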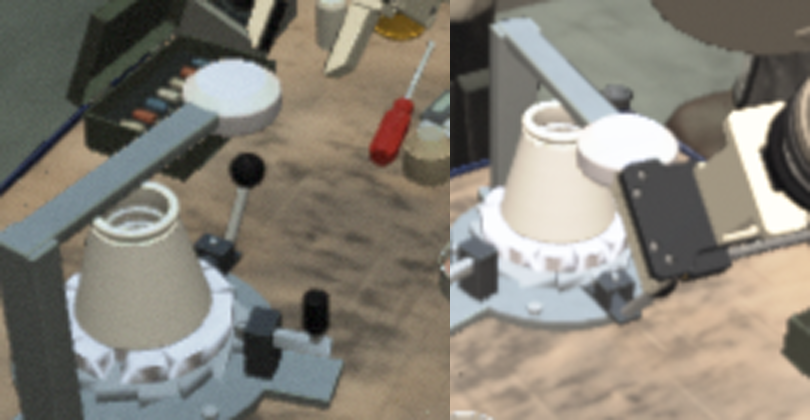

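Side view: ball at (282,187), jaws straddling its line of approach, clear of the lamp. Go in.

{"method": "move_arm", "body": {
  "deltas": [
    {"x": 0,"y": 0.004,"z": 0.04,"wx": 0,"wy": 0,"wz": 0,"hand": 0.7},
    {"x": 0,"y": 0.004,"z": 0.08,"wx": 0,"wy": 0,"wz": 0,"hand": 0.7},
    {"x": 0,"y": 0.004,"z": 0.105,"wx": 0,"wy": 0,"wz": 0,"hand": 0.7},
    {"x": 0,"y": 0.004,"z": 0.116,"wx": 0,"wy": 0,"wz": 0,"hand": 0.7},
    {"x": 0,"y": 0.004,"z": 0.116,"wx": 0,"wy": 0,"wz": 0,"hand": 0.5},
    {"x": 0,"y": 0.004,"z": 0.116,"wx": 0,"wy": 0,"wz": 0,"hand": 0.4}
  ],
  "grip_force": 6
}}

```text
time: 3.68
tool_pos: [0.6065, 0.1785, 0.0694]
tool_rot: [3.135, -0.696, 1.389]
contact_force: [-0.1, -0.1, 1.2]
opening: 0.0488
```

```bash
python3 - <<'E'
from h import *
R=Rtilt(40);delta(ball(.377)+.019*R[:,2],R)
a=viewer.read_camera("side")[130:270,200:350];b=viewer.read_camera("scene")[100:240,300:420]
cv2.imwrite("pics/j.png",np.hstack([cv2.resize(a,None,fx=3,fy=3,interpolation=2),cv2.resize(b,None,fx=3,fy=3,interpolation=2)])[...,::-1])
E
```

```text
d [-0.0001 -0.0048  0.005 ] w [0.  0.1 0.4] t 3.67 F [-0.1 -0.1  1.2]
```

View pics/j.png

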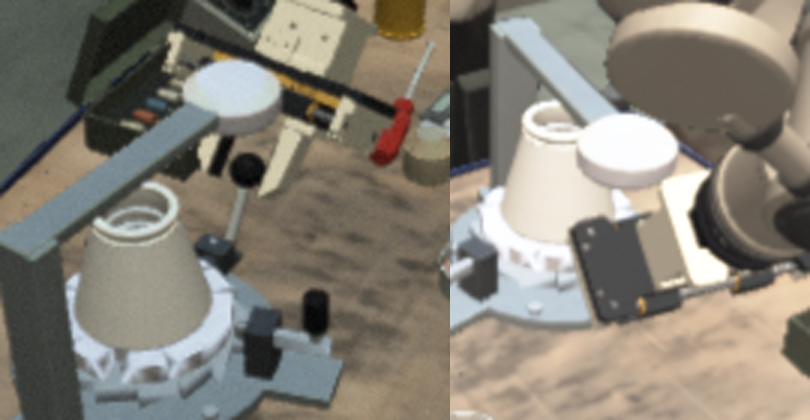

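Ball lies between the two fingers (side crop (246,170)). Close gently.

{"method": "move_arm", "body": {
  "deltas": [
    {"x": 0,"y": 0,"z": 0.003,"wx": 0,"wy": 0,"wz": 0,"hand": 0.2},
    {"x": 0,"y": 0,"z": 0.003,"wx": 0,"wy": 0,"wz": 0,"hand": 0.2},
    {"x": 0,"y": 0,"z": 0.003,"wx": 0,"wy": 0,"wz": 0,"hand": 0.2}
  ],
  "grip_force": 8
}}

```text
time: 4.15
tool_pos: [0.6063, 0.181, 0.0659]
tool_rot: [3.137, -0.696, 1.388]
contact_force: [0.8, -2.2, 2.6]
opening: 0.0291
```

```bash
python3 - <<'E'
from h import *
s=monitor.observe();R=Rtilt(40);g=s["tool_pos"]-.019*R[:,2];v=g[:2]-C
print(s["opening"],s["contact_force"],g,np.hypot(*v),"lever",(np.arctan2(v[1],v[0])-T0-np.deg2rad(165))%(2*np.pi))
delta(ball(0)+.019*R[:,2],R)
for l in(.3,.2,.1,0,-.05): print(l,(R.T@(ball(l)-ball(.37))).round(4))
E
```

```text
0.02907026749543162 [ 0.76259482 -2.23187087  2.58828596] [0.60396356 0.16899093 0.08047558] 0.15621591946704297 lever 0.4023184379848459
d [ 0.0039 -0.062   0.0036] w [-0.1  0.1  0.4] t 4.15 F [ 0.8 -2.2  2.6]
0.3 [-0.0006 -0.0108 -0.0005]
0.2 [-0.0005 -0.0263 -0.0004]
0.1 [ 0.0009 -0.0417  0.0007]
0 [ 0.0034 -0.0569  0.0028]
-0.05 [ 0.005  -0.0643  0.0042]
```

{"method": "move_arm", "body": {
  "deltas": [
    {"x": -0.0005,"y": -0.012,"z": -0.0005,"wx": 0,"wy": 0,"wz": 0,"hand": 0.2},
    {"x": -0.0005,"y": -0.025,"z": -0.0005,"wx": 0,"wy": 0,"wz": 0,"hand": 0.2},
    {"x": 0,"y": -0.037,"z": 0,"wx": 0,"wy": 0,"wz": 0,"hand": 0.2},
    {"x": 0.001,"y": -0.048,"z": 0.001,"wx": 0,"wy": 0,"wz": 0,"hand": 0.2},
    {"x": 0.003,"y": -0.056,"z": 0.003,"wx": 0,"wy": 0,"wz": 0,"hand": 0.2},
    {"x": 0.004,"y": -0.061,"z": 0.0035,"wx": 0,"wy": 0,"wz": 0,"hand": 0.2},
    {"x": 0.004,"y": -0.063,"z": 0.0035,"wx": 0,"wy": 0,"wz": 0,"hand": 0.2}
  ]
}}

```text
time: 5.03
tool_pos: [0.5486, 0.1967, 0.0655]
tool_rot: [3.129, -0.693, 1.388]
contact_force: [15.9, -0.6, -7.5]
opening: 0.0296
```

```bash
cat >> h.py <<'E'
def lev():
    s=monitor.observe();R=Ro.from_euler("xyz",s["tool_rot"]).as_matrix();g=s["tool_pos"]-.019*R[:,2];v=g[:2]-C
    print("t",s["time"],"open",round(s["opening"],4),"Ftool",(R.T@s["contact_force"]).round(1),"r,z",np.hypot(*v).round(4),g[2].round(4),"lever",round((np.arctan2(v[1],v[0])-T0-np.deg2rad(165)+np.pi)%(2*np.pi)-np.pi,3))
E
python3 -c "from h import *;lev()"
```

```text
t 5.025 open 0.0296 Ftool [-3.  15.6  7.4] r,z 0.1549 0.0801 lever 0.015
```

{"method": "move_arm", "body": {
  "deltas": [
    {"x": 0,"y": -0.004,"z": 0,"wx": 0,"wy": 0,"wz": 0,"hand": 0.2},
    {"x": 0,"y": -0.004,"z": 0,"wx": 0,"wy": 0,"wz": 0,"hand": 0.2}
  ]
}}

```text
time: 5.28
tool_pos: [0.5454, 0.1973, 0.0655]
tool_rot: [3.128, -0.694, 1.388]
contact_force: [16.7, 0.1, -7.1]
opening: 0.0363
```

```bash
python3 - <<'E'
from h import *
lev();R=Rtilt(40)
for l in(.1,.2,.3,.4,.524,.55,.58): print(l,(R.T@(ball(l)-ball(0))).round(4))
E
```

```text
t 5.275 open 0.0363 Ftool [-2.1 16.3  7.7] r,z 0.1558 0.0801 lever -0.006
0.1 [-0.0025  0.0151 -0.0021]
0.2 [-0.0038  0.0305 -0.0032]
0.3 [-0.004   0.046  -0.0033]
0.4 [-0.0029  0.0615 -0.0024]
0.524 [0.     0.0803 0.    ]
0.55 [0.0009 0.0842 0.0007]
0.58 [0.0019 0.0886 0.0016]
```

Home stop reached: the jaws were pushed open to 36 mm while the ball stood still. Now the first forward stroke.

{"method": "move_arm", "body": {
  "deltas": [
    {"x": -0.002,"y": 0.014,"z": -0.002,"wx": 0,"wy": 0,"wz": 0,"hand": 0.2},
    {"x": -0.0035,"y": 0.028,"z": -0.003,"wx": 0,"wy": 0,"wz": 0,"hand": 0.2},
    {"x": -0.004,"y": 0.042,"z": -0.0033,"wx": 0,"wy": 0,"wz": 0,"hand": 0.2},
    {"x": -0.0035,"y": 0.056,"z": -0.003,"wx": 0,"wy": 0,"wz": 0,"hand": 0.2},
    {"x": -0.002,"y": 0.068,"z": -0.002,"wx": 0,"wy": 0,"wz": 0,"hand": 0.2},
    {"x": 0,"y": 0.079,"z": 0,"wx": 0,"wy": 0,"wz": 0,"hand": 0.2},
    {"x": 0.001,"y": 0.089,"z": 0.001,"wx": 0,"wy": 0,"wz": 0,"hand": 0.2},
    {"x": 0.001,"y": 0.089,"z": 0.001,"wx": 0,"wy": 0,"wz": 0,"hand": 0.2}
  ]
}}

```text
time: 6.28
tool_pos: [0.6282, 0.1845, 0.0649]
tool_rot: [3.14, -0.696, 1.388]
contact_force: [-1.0, 2.4, -0.4]
opening: 0.0293
```

```bash
cat >> h.py <<'E'
def strip(f):
    p=viewer.camera_params("side");im=viewer.read_camera("side")[...,::-1]
    an=np.deg2rad(np.arange(60,260,.25)-20);r=np.linspace(.09,.045,60)
    m=np.array([[proj("side",np.array([C[0]+rr*np.cos(a),C[1]+rr*np.sin(a),.052]),p) for a in an] for rr in r]).astype(np.float32)
    cv2.imwrite(f,cv2.resize(cv2.remap(np.ascontiguousarray(im),m[...,0],m[...,1],2),None,fx=1,fy=4))
E
python3 - <<'E'
from h import *
lev();strip("pics/k.png")
E
```

```text
t 6.275 open 0.0293 Ftool [ 1.4 -1.5  1.7] r,z 0.1531 0.0795 lever 0.545
```

View pics/k.png

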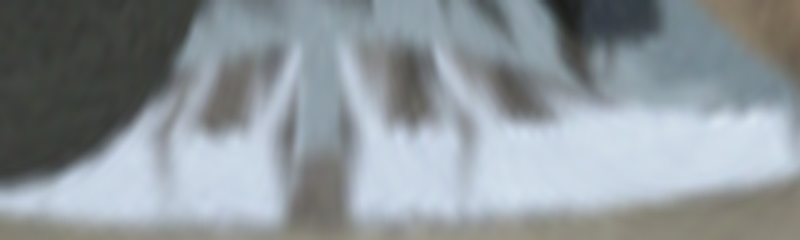

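Notch now at column 320 (about 120°). The far stop isn't felt yet, so push further.

{"method": "move_arm", "body": {
  "deltas": [
    {"x": 0,"y": 0.004,"z": 0,"wx": 0,"wy": 0,"wz": 0,"hand": 0.2},
    {"x": 0,"y": 0.007,"z": 0,"wx": 0,"wy": 0,"wz": 0,"hand": 0.2},
    {"x": 0,"y": 0.007,"z": 0,"wx": 0,"wy": 0,"wz": 0,"hand": 0.2}
  ]
}}

```text
time: 6.7
tool_pos: [0.6309, 0.1842, 0.0646]
tool_rot: [-3.134, -0.697, 1.386]
contact_force: [-16.5, 0.1, 6.3]
opening: 0.0341
```

```bash
python3 -c "from h import *;lev()"
```

```text
t 6.7 open 0.0341 Ftool [  1.8 -16.3  -6.6] r,z 0.1538 0.0792 lever 0.563
```

Far stop reached (jaws at 34 mm, 16 N). Back home with the same 96 mm stroke.

{"method": "move_arm", "body": {
  "deltas": [
    {"x": -0.002,"y": -0.014,"z": -0.002,"wx": 0,"wy": 0,"wz": 0,"hand": 0.2},
    {"x": -0.004,"y": -0.028,"z": -0.0035,"wx": 0,"wy": 0,"wz": 0,"hand": 0.2},
    {"x": -0.005,"y": -0.042,"z": -0.004,"wx": 0,"wy": 0,"wz": 0,"hand": 0.2},
    {"x": -0.005,"y": -0.056,"z": -0.004,"wx": 0,"wy": 0,"wz": 0,"hand": 0.2},
    {"x": -0.0035,"y": -0.07,"z": -0.003,"wx": 0,"wy": 0,"wz": 0,"hand": 0.2},
    {"x": -0.002,"y": -0.084,"z": -0.002,"wx": 0,"wy": 0,"wz": 0,"hand": 0.2},
    {"x": -0.001,"y": -0.096,"z": -0.001,"wx": 0,"wy": 0,"wz": 0,"hand": 0.2},
    {"x": -0.001,"y": -0.097,"z": -0.001,"wx": 0,"wy": 0,"wz": 0,"hand": 0.2}
  ]
}}

```text
time: 7.7
tool_pos: [0.5449, 0.1966, 0.0658]
tool_rot: [3.126, -0.692, 1.388]
contact_force: [17.4, -0.8, -9.2]
opening: 0.0368
```

```bash
python3 -c "from h import *;lev()"
```

```text
t 7.7 open 0.0368 Ftool [-4.1 17.1  8.9] r,z 0.1566 0.0804 lever -0.007
```

{"method": "move_arm", "body": {
  "deltas": [
    {"x": -0.002,"y": 0.015,"z": -0.002,"wx": 0,"wy": 0,"wz": 0,"hand": 0.2},
    {"x": -0.003,"y": 0.03,"z": -0.0025,"wx": 0,"wy": 0,"wz": 0,"hand": 0.2},
    {"x": -0.004,"y": 0.045,"z": -0.003,"wx": 0,"wy": 0,"wz": 0,"hand": 0.2},
    {"x": -0.0035,"y": 0.06,"z": -0.003,"wx": 0,"wy": 0,"wz": 0,"hand": 0.2},
    {"x": -0.002,"y": 0.074,"z": -0.002,"wx": 0,"wy": 0,"wz": 0,"hand": 0.2},
    {"x": 0,"y": 0.087,"z": 0,"wx": 0,"wy": 0,"wz": 0,"hand": 0.2},
    {"x": 0.001,"y": 0.097,"z": 0.001,"wx": 0,"wy": 0,"wz": 0,"hand": 0.2},
    {"x": 0.001,"y": 0.098,"z": 0.001,"wx": 0,"wy": 0,"wz": 0,"hand": 0.2}
  ]
}}

```text
time: 8.7
tool_pos: [0.6326, 0.1832, 0.0646]
tool_rot: [-3.135, -0.696, 1.387]
contact_force: [-17.7, -4.5, 7.1]
opening: 0.0379
```

```bash
python3 -c "from h import *;lev()"
```

```text
t 8.7 open 0.0379 Ftool [ -1.4 -16.6 -10.3] r,z 0.1549 0.0792 lever 0.573
```

{"method": "move_arm", "body": {
  "deltas": [
    {"x": -0.002,"y": -0.014,"z": -0.002,"wx": 0,"wy": 0,"wz": 0,"hand": 0.2},
    {"x": -0.004,"y": -0.028,"z": -0.0035,"wx": 0,"wy": 0,"wz": 0,"hand": 0.2},
    {"x": -0.005,"y": -0.042,"z": -0.004,"wx": 0,"wy": 0,"wz": 0,"hand": 0.2},
    {"x": -0.005,"y": -0.056,"z": -0.004,"wx": 0,"wy": 0,"wz": 0,"hand": 0.2},
    {"x": -0.0035,"y": -0.07,"z": -0.003,"wx": 0,"wy": 0,"wz": 0,"hand": 0.2},
    {"x": -0.002,"y": -0.084,"z": -0.002,"wx": 0,"wy": 0,"wz": 0,"hand": 0.2},
    {"x": -0.001,"y": -0.096,"z": -0.001,"wx": 0,"wy": 0,"wz": 0,"hand": 0.2},
    {"x": -0.001,"y": -0.097,"z": -0.001,"wx": 0,"wy": 0,"wz": 0,"hand": 0.2}
  ]
}}

```text
time: 9.7
tool_pos: [0.5457, 0.1968, 0.0659]
tool_rot: [3.126, -0.693, 1.388]
contact_force: [16.1, -1.2, -8.2]
opening: 0.0353
```

```bash
python3 - <<'E'
from h import *
lev();strip("pics/l.png")
E
```

```text
t 9.7 open 0.0353 Ftool [-3.9 15.9  7.6] r,z 0.1561 0.0805 lever -0.003
```

View pics/l.png

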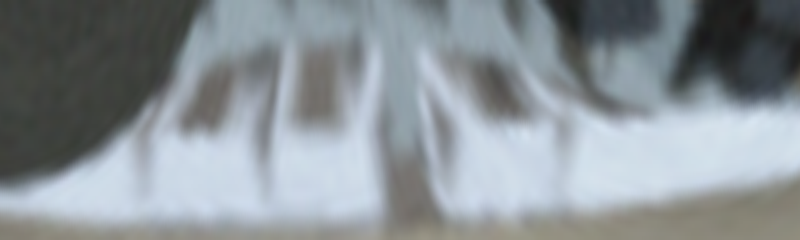

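Notch at column 405 (about 141°), i.e. two teeth short. Two more strokes; from here I check the notch numerically.

{"method": "move_arm", "body": {
  "deltas": [
    {"x": -0.002,"y": 0.015,"z": -0.002,"wx": 0,"wy": 0,"wz": 0,"hand": 0.2},
    {"x": -0.003,"y": 0.03,"z": -0.0025,"wx": 0,"wy": 0,"wz": 0,"hand": 0.2},
    {"x": -0.004,"y": 0.045,"z": -0.003,"wx": 0,"wy": 0,"wz": 0,"hand": 0.2},
    {"x": -0.0035,"y": 0.06,"z": -0.003,"wx": 0,"wy": 0,"wz": 0,"hand": 0.2},
    {"x": -0.002,"y": 0.074,"z": -0.002,"wx": 0,"wy": 0,"wz": 0,"hand": 0.2},
    {"x": 0,"y": 0.087,"z": 0,"wx": 0,"wy": 0,"wz": 0,"hand": 0.2},
    {"x": 0.001,"y": 0.097,"z": 0.001,"wx": 0,"wy": 0,"wz": 0,"hand": 0.2},
    {"x": 0.001,"y": 0.098,"z": 0.001,"wx": 0,"wy": 0,"wz": 0,"hand": 0.2}
  ]
}}

```text
time: 10.75
tool_pos: [0.6333, 0.1831, 0.0644]
tool_rot: [-3.134, -0.696, 1.387]
contact_force: [-16.6, -4.3, 6.5]
opening: 0.0389
```

```bash
python3 -c "from h import *;lev()"
```

```text
t 10.75 open 0.0389 Ftool [ -1.4 -15.6  -9.6] r,z 0.1551 0.079 lever 0.578
```

{"method": "move_arm", "body": {
  "deltas": [
    {"x": -0.002,"y": -0.014,"z": -0.002,"wx": 0,"wy": 0,"wz": 0,"hand": 0.2},
    {"x": -0.004,"y": -0.028,"z": -0.0035,"wx": 0,"wy": 0,"wz": 0,"hand": 0.2},
    {"x": -0.005,"y": -0.042,"z": -0.004,"wx": 0,"wy": 0,"wz": 0,"hand": 0.2},
    {"x": -0.005,"y": -0.056,"z": -0.004,"wx": 0,"wy": 0,"wz": 0,"hand": 0.2},
    {"x": -0.0035,"y": -0.07,"z": -0.003,"wx": 0,"wy": 0,"wz": 0,"hand": 0.2},
    {"x": -0.002,"y": -0.084,"z": -0.002,"wx": 0,"wy": 0,"wz": 0,"hand": 0.2},
    {"x": -0.001,"y": -0.096,"z": -0.001,"wx": 0,"wy": 0,"wz": 0,"hand": 0.2},
    {"x": -0.001,"y": -0.097,"z": -0.001,"wx": 0,"wy": 0,"wz": 0,"hand": 0.2}
  ]
}}

```text
time: 11.75
tool_pos: [0.5464, 0.1969, 0.0658]
tool_rot: [3.127, -0.693, 1.388]
contact_force: [15.9, 0.5, -9.0]
opening: 0.0337
```

```bash
python3 - <<'E'
from h import *
lev();strip("pics/m.png")
for f in "klm":
    g=cv2.imread(f"pics/{f}.png",0).astype(float)
    for r in(150,190):
        b=g[r-6:r+6].mean(0);d=np.where(b<180)[0];d=d[(d>200)&(d<780)]
        print(f,r,[(int(q[0]),int(q[-1])) for q in np.split(d,np.where(np.diff(d)>3)[0]+1) if len(q)>2])
E
```

```text
t 11.75 open 0.0337 Ftool [-3.2 15.5  9.3] r,z 0.1557 0.0805 lever 0.001
k 150 [(272, 360), (461, 473)]
k 190 [(279, 354), (698, 779)]
l 150 [(254, 271), (374, 429), (434, 457)]
l 190 [(380, 435), (704, 779)]
m 150 [(233, 250), (353, 372), (473, 509), (528, 551)]
m 190 [(479, 522), (708, 779)]
```

Notch columns 316, 407, 500: one tooth per stroke. One more is needed.

{"method": "move_arm", "body": {
  "deltas": [
    {"x": -0.002,"y": 0.015,"z": -0.002,"wx": 0,"wy": 0,"wz": 0,"hand": 0.2},
    {"x": -0.003,"y": 0.03,"z": -0.0025,"wx": 0,"wy": 0,"wz": 0,"hand": 0.2},
    {"x": -0.004,"y": 0.045,"z": -0.003,"wx": 0,"wy": 0,"wz": 0,"hand": 0.2},
    {"x": -0.0035,"y": 0.06,"z": -0.003,"wx": 0,"wy": 0,"wz": 0,"hand": 0.2},
    {"x": -0.002,"y": 0.074,"z": -0.002,"wx": 0,"wy": 0,"wz": 0,"hand": 0.2},
    {"x": 0,"y": 0.087,"z": 0,"wx": 0,"wy": 0,"wz": 0,"hand": 0.2},
    {"x": 0.001,"y": 0.097,"z": 0.001,"wx": 0,"wy": 0,"wz": 0,"hand": 0.2},
    {"x": 0.001,"y": 0.098,"z": 0.001,"wx": 0,"wy": 0,"wz": 0,"hand": 0.2}
  ]
}}

```text
time: 12.8
tool_pos: [0.6341, 0.1831, 0.0643]
tool_rot: [-3.134, -0.696, 1.387]
contact_force: [-17.5, -4.6, 8.2]
opening: 0.0407
```

```bash
python3 -c "from h import *;lev()"
```

```text
t 12.8 open 0.0407 Ftool [ -0.7 -16.5 -11.1] r,z 0.1552 0.0789 lever 0.583
```

{"method": "move_arm", "body": {
  "deltas": [
    {"x": -0.002,"y": -0.014,"z": -0.002,"wx": 0,"wy": 0,"wz": 0,"hand": 0.2},
    {"x": -0.004,"y": -0.028,"z": -0.0035,"wx": 0,"wy": 0,"wz": 0,"hand": 0.2},
    {"x": -0.005,"y": -0.042,"z": -0.004,"wx": 0,"wy": 0,"wz": 0,"hand": 0.2},
    {"x": -0.005,"y": -0.056,"z": -0.004,"wx": 0,"wy": 0,"wz": 0,"hand": 0.2},
    {"x": -0.0035,"y": -0.07,"z": -0.003,"wx": 0,"wy": 0,"wz": 0,"hand": 0.2},
    {"x": -0.002,"y": -0.084,"z": -0.002,"wx": 0,"wy": 0,"wz": 0,"hand": 0.2},
    {"x": -0.001,"y": -0.097,"z": -0.001,"wx": 0,"wy": 0,"wz": 0,"hand": 0.2},
    {"x": -0.001,"y": -0.099,"z": -0.001,"wx": 0,"wy": 0,"wz": 0,"hand": 0.2}
  ]
}}

```text
time: 13.8
tool_pos: [0.5452, 0.1972, 0.0658]
tool_rot: [3.127, -0.694, 1.388]
contact_force: [17.0, 1.8, -9.5]
opening: 0.0368
```

```bash
python3 - <<'E'
from h import *
lev();strip("pics/n.png")
for f in "n":
    g=cv2.imread(f"pics/{f}.png",0).astype(float)
    for r in(150,190):
        b=g[r-6:r+6].mean(0);d=np.where(b<180)[0];d=d[(d>200)&(d<780)]
        print(f,r,[(int(q[0]),int(q[-1])) for q in np.split(d,np.where(np.diff(d)>3)[0]+1) if len(q)>2])
E
```

```text
t 13.8 open 0.0368 Ftool [-2.4 16.2 10.6] r,z 0.1559 0.0804 lever -0.006
n 150 [(214, 228), (333, 350), (453, 470), (572, 591), (621, 645)]
n 190 [(575, 605), (705, 779)]
```

Notch now at column 592, about 188°, in front of the bolt (189°); lever at its home stop. Release and back off.

{"method": "move_arm", "body": {
  "deltas": [
    {"x": 0,"y": 0.001,"z": 0,"wx": 0,"wy": 0,"wz": 0,"hand": 0.7},
    {"x": 0,"y": 0.002,"z": 0,"wx": 0,"wy": 0,"wz": 0,"hand": 0.7},
    {"x": 0,"y": 0.002,"z": 0,"wx": 0,"wy": 0,"wz": 0,"hand": 0.7},
    {"x": 0,"y": 0.002,"z": -0.03,"wx": 0,"wy": 0,"wz": 0,"hand": 0.7},
    {"x": 0,"y": 0.002,"z": -0.08,"wx": 0,"wy": 0,"wz": 0,"hand": 0.7},
    {"x": 0,"y": 0.002,"z": -0.14,"wx": 0,"wy": 0,"wz": 0,"hand": 0.7},
    {"x": 0,"y": 0.002,"z": -0.2,"wx": 0,"wy": 0,"wz": 0,"hand": 0.7},
    {"x": 0,"y": 0.002,"z": -0.22,"wx": 0,"wy": 0,"wz": 0,"hand": 0.7}
  ]
}}

```text
time: 14.85
tool_pos: [0.5171, 0.058, 0.2369]
tool_rot: [3.132, -0.694, 1.389]
contact_force: [-0.6, -0.5, -0.3]
opening: 0.0642
```

```bash
python3 - <<'E'
from h import *
s=monitor.observe();print(s["tool_pos"],s["qpos"].round(2))
im=viewer.read_camera("side");cv2.imwrite("pics/o.png",im[...,::-1])
# ball: dark blob near predicted
u=proj("side",ball(0));print("pred",u)
g=im.max(2)[int(u[1])-25:int(u[1])+25,int(u[0])-25:int(u[0])+25]
n,l,st,ce=cv2.connectedComponentsWithStats((g<60).astype(np.uint8))
for i in range(1,n):
    if st[i,4]>20: c=ce[i]+np.floor(u)-25;X=plane("side",*c,.08);v=X[:2]-C;print(st[i],c,X,np.hypot(*v),np.rad2deg(np.arctan2(v[1],v[0]))%360-244)
for yaw in(9,189):
    a=np.deg2rad(yaw);x=np.array([np.cos(a),np.sin(a),0]);z=np.array([0,0,-1.])
    delta(np.array([.47,.20,.25]),np.c_[x,np.cross(z,x),z])
E
```

```text
[0.51705928 0.05797975 0.23685047] [-0.44  0.36  1.69  0.69  1.35 -0.5 ]
pred [299.84708958 196.01845599]
[ 21  19  12  12 110] [300.12727273 195.34545455] [0.54457756 0.18297963 0.08      ] 0.15721187121722424 0.6045400539098296
d [ 0.1093 -0.0731  0.0739] w [-23.9 -34.9  67.4] t 14.9 F [ 0.8 -0.5  1.8]
d [ 0.1093 -0.0731  0.0739] w [  38.2  -26.2 -104.5] t 14.9 F [ 0.8 -0.5  1.8]
```

Lever confirmed home (0.6°). Now move to above the knob, tool tilted 12° back (away from the lamp), jaws across the travel.

```bash
cat >> h.py <<'E'
def Rk(): 
    R=Rtilt(12,np.deg2rad(9.2));return np.c_[-R[:,0],-R[:,1],R[:,2]]
KN=np.array([.479,.303,.081])
E
python3 - <<'E'
from h import *
delta(np.array([.44,.22,.26]),Rk())
E
```

```text
d [ 0.1266 -0.1062  0.075 ] w [  27.3  -34.  -109.2] t 14.9 F [ 0.8 -0.5  1.8]
```

{"method": "move_arm", "body": {
  "deltas": [
    {"x": 0.02,"y": -0.02,"z": -0.03,"wx": 2.3,"wy": -2.8,"wz": -9.1,"hand": 0.7},
    {"x": 0.05,"y": -0.04,"z": -0.03,"wx": 4.6,"wy": -5.7,"wz": -18.2,"hand": 0.7},
    {"x": 0.08,"y": -0.07,"z": 0,"wx": 6.8,"wy": -8.5,"wz": -27.3,"hand": 0.7},
    {"x": 0.11,"y": -0.09,"z": 0.04,"wx": 9.1,"wy": -11.3,"wz": -36.4,"hand": 0.7},
    {"x": 0.127,"y": -0.106,"z": 0.065,"wx": 11.4,"wy": -14.2,"wz": -45.5,"hand": 0.7},
    {"x": 0.127,"y": -0.106,"z": 0.065,"wx": 13.7,"wy": -17,"wz": -54.6,"hand": 0.7},
    {"x": 0.127,"y": -0.106,"z": 0.065,"wx": 16,"wy": -19.8,"wz": -63.7,"hand": 0.7},
    {"x": 0.127,"y": -0.106,"z": 0.065,"wx": 18.2,"wy": -22.7,"wz": -72.8,"hand": 0.7}
  ]
}}

```text
time: 15.9
tool_pos: [0.4372, 0.217, 0.2645]
tool_rot: [2.931, -0.067, 2.7]
contact_force: [-0.5, -0.3, 0.0]
opening: 0.0642
```

```bash
python3 - <<'E'
from h import *
R=Rk();delta(KN-.12*R[:,2],R);print(monitor.observe()["qpos"].round(2),monitor.observe()["tool_pos"])
E
```

```text
d [0.015  0.0657 0.0828] w [  9.1 -11.7 -36. ] t 15.9 F [-0.5 -0.3  0. ]
[ 0.16  0.18  1.66  0.22  1.24 -1.02] [0.43719575 0.21698158 0.26451885]
```

{"method": "move_arm", "body": {
  "deltas": [
    {"x": 0.003,"y": 0.01,"z": 0,"wx": 2.2,"wy": -2.9,"wz": -9,"hand": 0.7},
    {"x": 0.007,"y": 0.03,"z": 0.01,"wx": 4.5,"wy": -5.8,"wz": -18,"hand": 0.7},
    {"x": 0.011,"y": 0.05,"z": 0.02,"wx": 6.8,"wy": -8.7,"wz": -27,"hand": 0.7},
    {"x": 0.015,"y": 0.065,"z": 0.04,"wx": 9.1,"wy": -11.7,"wz": -36,"hand": 0.7},
    {"x": 0.015,"y": 0.066,"z": 0.07,"wx": 9.1,"wy": -11.7,"wz": -36,"hand": 0.7},
    {"x": 0.015,"y": 0.066,"z": 0.083,"wx": 9.1,"wy": -11.7,"wz": -36,"hand": 0.7},
    {"x": 0.015,"y": 0.066,"z": 0.083,"wx": 9.1,"wy": -11.7,"wz": -36,"hand": 0.7}
  ]
}}

```text
time: 16.77
tool_pos: [0.4552, 0.2985, 0.1982]
tool_rot: [3.14, 0.208, -2.987]
contact_force: [0.2, -0.1, 0.6]
opening: 0.0642
```

```bash
python3 - <<'E'
from h import *
R=Rk();delta(KN+.019*R[:,2],R)
# check fingers vs knob numerically: knob in wrist/side
im=viewer.read_camera("side");u=proj("side",np.r_[KN[:2],.076]);print("knob pred",u)
x0,y0=int(u[0])-20,int(u[1])-20;g=im.max(2)[y0:y0+40,x0:x0+40]
n,l,st,ce=cv2.connectedComponentsWithStats((g<60).astype(np.uint8))
for i in range(1,n):
    if st[i,4]>20: print(st[i],ce[i]+[x0,y0],plane("side",*(ce[i]+[x0,y0]),.076))
E
```

```text
d [0.0004 0.0006 0.1387] w [ 0.  -0.1 -0.3] t 16.77 F [ 0.2 -0.1  0.6]
knob pred [303.96646658 234.372799  ]
[ 0  5  9 10 49] [285.89795918 223.71428571] [0.53113397 0.28710532 0.076     ]
[ 18  13   9  15 117] [304.75213675 233.96581197] [0.47798654 0.30107983 0.076     ]
[  0  27  11  13 116] [287.19827586 247.50862069] [0.49399623 0.35545083 0.076     ]
```

Knob located at (0.478, 0.301), within 2 mm of the aim. Descend and grip.

{"method": "move_arm", "body": {
  "deltas": [
    {"x": 0,"y": 0,"z": 0.05,"wx": 0,"wy": 0,"wz": 0,"hand": 0.6},
    {"x": 0,"y": 0,"z": 0.1,"wx": 0,"wy": 0,"wz": 0,"hand": 0.6},
    {"x": 0,"y": 0,"z": 0.13,"wx": 0,"wy": 0,"wz": 0,"hand": 0.6},
    {"x": 0,"y": 0,"z": 0.138,"wx": 0,"wy": 0,"wz": 0,"hand": 0.6},
    {"x": 0,"y": 0,"z": 0.138,"wx": 0,"wy": 0,"wz": 0,"hand": 0.4},
    {"x": 0,"y": 0,"z": 0.138,"wx": 0,"wy": 0,"wz": 0,"hand": 0.1},
    {"x": 0,"y": 0,"z": 0.138,"wx": 0,"wy": 0,"wz": 0,"hand": 0.1},
    {"x": 0,"y": 0,"z": 0.138,"wx": 0,"wy": 0,"wz": 0,"hand": 0.1}
  ],
  "grip_force": 15
}}

```text
time: 17.82
tool_pos: [0.4847, 0.302, 0.0652]
tool_rot: [-3.141, 0.211, -2.986]
contact_force: [6.1, -24.6, 8.1]
opening: 0.0197
```

```bash
python3 - <<'E'
from h import *
s=monitor.observe();R=Rk();g=s["tool_pos"]-.019*R[:,2];v=g[:2]-C
print(s["opening"],g,np.hypot(*v),np.rad2deg(np.arctan2(v[1],v[0]))%360,(R.T@s["contact_force"]).round(1))
d=-v/np.hypot(*v);print("22mm inward in tool",R.T@np.r_[d*.022,0])
E
```

```text
0.019669391928160366 [0.48084037 0.30131973 0.08382589] 0.13328016935819065 190.23424183285263 [ -3.7 -25.3  -7.5]
22mm inward in tool [-0.02151574  0.0003971   0.00457331]
```

Gripped (19.7 mm) with 25 N of side load; ease it off 2 mm, then start sliding.

{"method": "move_arm", "body": {
  "deltas": [
    {"x": 0,"y": -0.002,"z": 0,"wx": 0,"wy": 0,"wz": 0,"hand": 0.1},
    {"x": -0.003,"y": -0.002,"z": 0.0006,"wx": 0,"wy": 0,"wz": 0,"hand": 0.1},
    {"x": -0.006,"y": -0.002,"z": 0.0012,"wx": 0,"wy": 0,"wz": 0,"hand": 0.1},
    {"x": -0.009,"y": -0.002,"z": 0.002,"wx": 0,"wy": 0,"wz": 0,"hand": 0.1},
    {"x": -0.009,"y": -0.002,"z": 0.002,"wx": 0,"wy": 0,"wz": 0,"hand": 0.1}
  ]
}}

```text
time: 18.45
tool_pos: [0.4947, 0.3029, 0.0654]
tool_rot: [3.139, 0.213, -2.987]
contact_force: [0.6, -2.7, 4.9]
opening: 0.0196
```

```bash
cat >> h.py <<'E'
def kn():
    s=monitor.observe();R=Rk();g=s["tool_pos"]-.019*R[:,2];v=g[:2]-C
    print(s["time"],s["opening"],g,np.hypot(*v),np.rad2deg(np.arctan2(v[1],v[0]))%360,(R.T@s["contact_force"]).round(1))
E
python3 -c "from h import *;kn()"
```

```text
18.45 0.01959520366460652 [0.49082415 0.30230748 0.0839395 ] 0.12328234867494905 190.6068890814645 [-1.2 -2.8 -4.7]
```

{"method": "move_arm", "body": {
  "deltas": [
    {"x": -0.003,"y": 0,"z": 0.0006,"wx": 0,"wy": 0,"wz": 0,"hand": 0.1},
    {"x": -0.006,"y": 0,"z": 0.0012,"wx": 0,"wy": 0,"wz": 0,"hand": 0.1},
    {"x": -0.009,"y": 0,"z": 0.002,"wx": 0,"wy": 0,"wz": 0,"hand": 0.1},
    {"x": -0.011,"y": 0,"z": 0.0022,"wx": 0,"wy": 0,"wz": 0,"hand": 0.1},
    {"x": -0.011,"y": 0,"z": 0.0022,"wx": 0,"wy": 0,"wz": 0,"hand": 0.1}
  ]
}}

```text
time: 19.08
tool_pos: [0.5053, 0.3047, 0.0653]
tool_rot: [3.139, 0.212, -2.987]
contact_force: [0.3, -2.8, 6.0]
opening: 0.0194
```

```bash
python3 -c "from h import *;kn()"
```

```text
19.075 0.019407807993651036 [0.50137364 0.30402595 0.08390059] 0.11259708216976987 190.73549173631588 [-1.  -2.8 -5.9]
```

{"method": "move_arm", "body": {
  "deltas": [
    {"x": -0.002,"y": 0,"z": 0.0004,"wx": 0,"wy": 0,"wz": 0,"hand": 0.1},
    {"x": -0.004,"y": 0,"z": 0.0008,"wx": 0,"wy": 0,"wz": 0,"hand": 0.1},
    {"x": -0.004,"y": 0,"z": 0.0008,"wx": 0,"wy": 0,"wz": 0,"hand": 0.1}
  ]
}}

```text
time: 19.45
tool_pos: [0.5062, 0.3048, 0.0648]
tool_rot: [3.14, 0.206, -2.987]
contact_force: [-11.4, -3.7, 13.4]
opening: 0.0194
```

```bash
python3 -c "from h import *;kn()"
```

```text
19.45 0.019361299666355553 [0.50233191 0.3041618  0.08338653] 0.11163028986195145 190.75860381915072 [  8.8  -1.8 -15.5]
```

Bolt meets its end stop after 21.6 mm of travel (11 N). Release and retreat.

{"method": "move_arm", "body": {
  "deltas": [
    {"x": 0.001,"y": 0,"z": 0,"wx": 0,"wy": 0,"wz": 0,"hand": 0.55},
    {"x": 0.001,"y": 0,"z": 0,"wx": 0,"wy": 0,"wz": 0,"hand": 0.55},
    {"x": 0.001,"y": 0,"z": 0,"wx": 0,"wy": 0,"wz": 0,"hand": 0.55},
    {"x": 0.001,"y": 0,"z": -0.03,"wx": 0,"wy": 0,"wz": 0,"hand": 0.55},
    {"x": 0.001,"y": 0,"z": -0.08,"wx": 0,"wy": 0,"wz": 0,"hand": 0.55},
    {"x": 0.001,"y": 0,"z": -0.14,"wx": 0,"wy": 0,"wz": 0,"hand": 0.55},
    {"x": 0.06,"y": 0,"z": -0.18,"wx": 0,"wy": 0,"wz": 0,"hand": 0.55},
    {"x": 0.1,"y": 0,"z": -0.18,"wx": 0,"wy": 0,"wz": 0,"hand": 0.55}
  ]
}}

```text
time: 20.45
tool_pos: [0.3749, 0.2843, 0.222]
tool_rot: [3.137, 0.215, -2.989]
contact_force: [0.2, -0.3, -0.5]
opening: 0.0504
```

```bash
python3 - <<'E'
from h import *
s=monitor.observe();print(s["tool_pos"],s["contact_force"])
im=viewer.read_camera("side")
for nm,X in(("ball",ball(0)),("knob",np.r_[C+.115*np.array([np.cos(np.deg2rad(189.2)),np.sin(np.deg2rad(189.2))]),.076])):
    u=proj("side",X);x0,y0=int(u[0])-20,int(u[1])-20;g=im.max(2)[y0:y0+40,x0:x0+40]
    n,l,st,ce=cv2.connectedComponentsWithStats((g<60).astype(np.uint8))
    for i in range(1,n):
        if st[i,4]>20: Y=plane("side",*(ce[i]+[x0,y0]),X[2]);v=Y[:2]-C;print(nm,u,st[i],Y,np.hypot(*v),np.rad2deg(np.arctan2(v[1],v[0]))%360)
a=im[130:290,190:410];b=viewer.read_camera("scene")[100:320,200:420]
cv2.imwrite("pics/z.png",np.hstack([cv2.resize(a,(550,400),interpolation=2)[:, :420],cv2.resize(b,(400,400),interpolation=2)[:,:380]])[...,::-1])
E
```

```text
[0.37485715 0.28430791 0.22204085] [ 0.23881868 -0.28599587 -0.49416023]
ball [299.84708958 196.01845599] [ 16  14  12  12 110] [0.54457756 0.18297963 0.08      ] 0.15721187121722424 244.60454005390983
knob [295.2398219  232.94695053] [ 1  5 16 13 81] [0.53716737 0.28800094 0.076     ] 0.08347965547640966 206.30890437266237
knob [295.2398219  232.94695053] [ 16  13  10  16 126] [0.49823787 0.30494314 0.076     ] 0.11551666419330563 189.99879419617181
knob [295.2398219  232.94695053] [  6  29  13  11 111] [0.49685894 0.35303913 0.076     ] 0.11850593517138829 166.31373071358863
```

View pics/z.png

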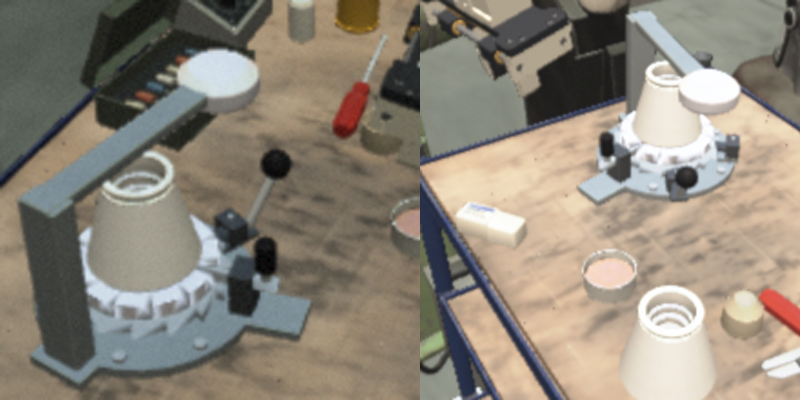

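Knob close up against its guide (r = 115.5 mm, expected 115), ball at home (244.6°, expected 244), bystanders undisturbed. Handing in.

```bash
python3 -c "from cell import monitor,viewer,robot;print(robot.hand_in())"
```

```text
the job is handed in; nothing more can be done
None
```

The table is indexed with its notch in front of the bolt, the bolt is pushed home, and the lever is back at its home stop. I handed the job in at about 20.5 s; no verdict is reported.

- **Strokes:** I took the lever to its home stop first, then made four full strokes. At both stops of every stroke the gripper's jaws were forced open at about 16 N, which showed the stop had been reached. The notch advanced about one tooth per stroke and ended at about 188°, with the bolt at 189°.
- **Bolt:** It slid 21.6 mm from where I gripped it, passing the 6 mm rim stop freely, and met its end stop at about 11 N.
- **Final camera check:** The knob stands 115.5 mm from the axis (115 expected when home). The lever ball is at 244.6° (244° expected). The arm was clear and reading no contact force. The bystanders look unmoved in the picture; I did not measure them.
- **Disagreements:**
  - The gripper pose put the bolt knob at 111.6 mm from the axis, against 115.5 mm by camera. I put the difference down to a small error in my estimate of the axis or the tilt.
  - Closing on the knob briefly gave a 25 N side load, which I relieved by shifting 2 mm before sliding the bolt.
  - The first stroke needed an extra 7 mm push before the far stop was felt.

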